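Unlatch the mounting nest and hold the offset bracket level above it

ROBOT

A 6-joint arm with a two-finger parallel gripper is mounted at the origin on a cart in front of the work surface, level with it; the furniture and walls round the work are solid. World frame = base frame: x ahead of the robot, y to its left, z up, the work surface at z = 0. Lengths are in m, angles in degrees, forces in N, time in s.
With the tool pointing down it reaches from about 0.3 to 0.75 m from the base axis. Payload 8.5 kg.
Tool frame: the origin (TCP) lies at the very end of the fingers, on their centre line; the grasp point (between the pads) lies 19 mm behind it (env.hold_point_z is the distance from the TCP to the grasp point, in m); z points along the fingers, y is the line along which they close (so a half turn about z gives the same grasp; the last joint's range is limited). The gripper opens to 85 mm and grips with 20 to 120 N. Pads are 22 mm wide; open, the fingers measure 114 mm over their backs; the gripper's body (76 mm by 85 mm) begins 54 mm behind the grasp point. The pads swing forward as they close: fully open they stand 13 mm farther back than shut.
Start: joints at [-78.57, 21.807, 74.336, -0, 83.858, -12.336], TCP at [0.222, -0.503, 0.231] pointing down, gripper open.
Joint ranges: [-178.18, 178.18], [-50.72, 133.34], [12.68, 142.11], [-81.47, 261.47], [9.98, 163.14], [-165.26, 165.26]. Speed limits (degrees/s): [136.94, 136.94, 180, 180, 180, 180].

INTERFACE

Orientations are given as a 3x3 rotation matrix whose columns are the frame's x, y, z axes.
In Python, from rig import env, optics gives the robot as it stands.
- The arm moves only by the shell command python3 -m jog 'ROWS' [OPENING] [FORCE]. ROWS is JSON, a list of rows, each an object with "linear": the shift along the tool's x, y, z in units of 40 mm (1.0 is 40 mm), a list of three; "roll": the turn about the tool's z in units of 5 degrees (1.0 is 5 degrees). A call has 1 to 12 rows; each row shifts and turns the commanded pose from where the row before left it, along the tool's axes as they then stand; what a row does not reach is not made up. A row lasts 1/12 s, in which the tool goes at most 41.7 mm and 7.16 degrees, less where a joint would pass 70% of its speed; a pose out of reach is approached as far as the arm can. A call is refused whole if a number of a shift passes 1 or a number of a turn 1, either way. A call with a gripper value outside its range is refused whole. OPENING is the opening, from -1 (shut) to 1 (fully open), set as the call begins (- or left out, the last holds). The fingers move at their own pace and stop on an object; FORCE is the grip in N (left out, the last holds). Time passes only in rows, so rows that do not move let the fingers close. It gives the time, the measured TCP pose, the force, the opening and the grip force at its end, in the units of the state.
- env.observe(): the state, without advancing time (a new reading comes with each control period).
- optics.get_image(name): name is "scene" or "top" or "wrist"; returns the picture (384x512x3 uint8, red, green, blue); there is no depth.
- optics.calibration(name): a dict with "fov_y" (degrees; the focal length in pixels is half the picture's height over the tangent of half this angle, whatever the lens; pixels are square), "cx", "cy" (the principal point, pixels), "T" (4x4, takes a point from camera to world coordinates). Camera axes: x right, y down, z forward; pixel columns grow to the right and rows downward; lengths in m; the calibration is good to about 2 mm. A picture is of the moment at which its call begins: read the wrist's pose just before it. calibration takes no time and is no camera call; for the wrist camera it gives the pose at the moment of the call.
- env.close_job(): hands the job in; it is judged then, once.
The state is a dict: "time_s": time; "q": joint angles; "qvel": joint speeds; "joint_efforts": joint torques, N m; "position": TCP position; "tool_rot": TCP orientation; "ft_force": force on the tool from outside, world axes, zero at the start; "wrist_torque": the same for the moment, N m; "grip_width": finger opening in m; "gripper_force": force on a finger pad.
Only numpy, scipy, OpenCV 4.12 (cv2) and the standard library are available. Lean on these libraries where they do the work, as an engineer would, in place of code of your own. Each camera call takes 0.05 s, during which the arm holds its last target. There are 200 camera calls.

TASK

Get the offset bracket ready to go into its mounting nest: first turn the nest's latch knob clockwise until it clicks past its detent and the keeper stays clear of the slot. Then pick the bracket up by its balance point and hold it level and still about 10 cm above the nest's seats, lined up so that it could be lowered straight in (hub over the locating pin, bar along the slot). Finish while still holding it there; do not set it down or let go, and leave the other things on the bench where they are.

Things in the scene. Friction and masses are not known exactly. Their poses are not given: they have to be found in the camera images.
- bracket: loose offset bracket, dark cast metal, 0.3 to 0.6 kg, lying flat, 200 mm long. Heavy round hub (48 mm across, 34 mm high, 19 mm bore right through); from it a bar 12 mm wide, 18 mm high runs to a small round eye (22 mm across, 18 mm high). One flat underside. Origin: on the hub axis at the underside; z up, y along the bar from hub to eye (eye axis at y = 165 mm)
- bracket_balance (a point): the bracket's balance point: its centre of mass along the bar, 47 mm from the hub axis towards the eye (23 mm clear of the hub's rim), 9 mm above the underside. Axes as bracket. Take the 12 mm wide bar between the pads, within 15 mm of this point along the bar
- bracket_eye (a point): axis of the bracket's small eye, at the underside, 165 mm from the hub axis
- nest: grey cast mounting nest fixed to the bench: plate 110 x 205 x 10 mm, at one end a round seat 58 mm across with a 14 mm locating pin (top 42 mm above the bench), at the other a fork with an 18 mm slot (cheeks 46 mm high). Origin: on the pin's axis at bench height; z up, y from pin to fork. Plate: x -40 to 70, y -42 to 162 mm. A seated bracket has the same axes, origin at z = 30 mm
- nest_seat (a point): centre of the round seat's top, 30 mm above the bench, on the pin's axis; the bracket's hub goes here. The hotplate with a flask and a low extraction hood above it stand behind it to the right (about x 0.5 to 0.9, y -0.2 to -0.5 m): bring the arm in round them, on the robot's side
- nest_slot (a point): centre of the fork slot, on its floor, 30 mm above the bench, 120 mm along the nest's y from the pin's axis; the bracket's bar goes here
- latch (a joint): angle of the latch about its vertical axis, rad: 0 = keeper across the slot (start), grows clockwise seen from above; stops at 0 and 1.2. A spring strut holds it against the stop: it resists with up to about 0.17 N m at first, less towards its dead centre at 0.6, then clicks over and drives it on to 1.2 by itself. Past its click: above 1.0
- latch_grip (a point): point to grip on the latch knob, on its axis (nest x = 36, y = 120 mm), 83 mm above the bench. Upright black bar grip, 40 mm long, 12 mm thick, 57 to 87 mm above the bench; steel keeper plate under it (50 to 56 mm), sticking out 48 mm towards -x. The point turns with the knob: x along the 40 mm length (= nest's x at angle 0), z up
- timer: small white kitchen timer, 66 x 62 x 18 mm, bystander; origin at its underside
- tape_roll: roll of tape lying flat, 70 mm across, 25 mm high, stuck to the bench, bystander; origin at its underside
- vial_1: small glass vial with black cap, 24 mm across, 50 mm high, bystander; origin at its underside
- white_stopper: white plastic stopper, 40 mm across, 34 mm high, bystander; origin at its underside
- vial_2: small glass vial with white cap, 24 mm across, 50 mm high, bystander; origin at its underside
- screwdriver: screwdriver with orange handle, 170 mm long, lying on the bench, bystander; origin near its middle

How it is judged (in metres and radians):
On the way, in this order (a step that is already met when the one before it is completed fails the run):
1. the latch is turned past its click while the bracket still lies on the bench (value of joint latch above 1 rad and height (world z) of bracket below 0.02 m), for 0.2 s.
2. the bracket is lifted clear of the bench in the fingers (height (world z) of bracket above 0.06 m and contact force between bracket and the fingers above 2 N), for 0.2 s.
At the end, for the whole second after the job is handed in: Latch above 1.0 rad. Bracket still, in the fingers, gripped within 15 mm of its balance point along the bar, tilt under 0.10 rad, underside 100 to 180 mm above the bench, hub axis within 15 mm of the pin's, bar within 0.12 rad of the slot's line, eye at the fork end, not touching the nest (value of joint latch above 1 rad and horizontal distance between bracket and nest_seat below 0.015 m and horizontal distance between bracket_eye and nest_slot below 0.065 m and angle between the y axis of bracket and the y axis of nest, either way round below 0.12 rad and angle between bracket's own z axis and vertical below 0.1 rad and height (world z) of bracket between 0.1 and 0.18 m and distance between the grasp point and bracket_balance below 0.03 m and y of the grasp point in the frame of bracket between 0.032 and 0.062 m and contact force between bracket and the fingers above 2 N and contact force between bracket and nest below 0.2 N and linear speed of bracket below 0.03 m/s and angular speed of bracket below 0.2 rad/s); the arm keeps its last pose, push and grip.
It fails at once if a bystander is moved by more than 30 mm (distance of any of timer, vial_1, white_stopper, vial_2, screwdriver from where it was at the start of the episode above 0.03 m).
It also fails if it takes over 54 s, if anything falls off the work surface, if the arm or the gripper's body presses on something with over 40 N, if the wrist force passes 120 N, or if a joint passes its speed limit or range.

## Working session

There is one attempt and no reset: what is moved stays moved. The work goes in short steps, Python scripts to look and compute and a shell command to move; the robot and the scene stay as the last step left them, time stands still between calls to the robot, and variables do not carry over. Pictures are saved under pics/ and viewed, at most 10 in all, crops included, and the job is handed in when it is done.

```bash
mkdir -p pics; ls; python3 - <<'E'
from rig import env, optics
import cv2,numpy as np
s=env.observe(); print(s['time_s'],s['position'],np.round(s['tool_rot'],3).tolist(),s['grip_width'],env.hold_point_z)
for n in('top','scene'):
    c=optics.calibration(n); print(n,c['fov_y'],c['cx'],c['cy'],np.round(c['T'],3).tolist(), [k for k in c])
    cv2.imwrite(f'pics/{n}0.png',cv2.resize(optics.get_image(n)[:,:,::-1],(800,600),interpolation=cv2.INTER_CUBIC))
E
```

```text
pics
0.0 [ 0.22158588 -0.50307312  0.23071913] [[0.915, 0.403, -0.0], [0.403, -0.915, 0.001], [0.0, -0.001, -1.0]] 0.08551219806612333 0.0187
top 42.286322482971684 262.9509604932586 196.200365944963 [[-0.011, -0.989, 0.146, 0.325], [-1.0, 0.011, -0.001, 0.164], [-0.001, -0.146, -0.989, 1.548], [0.0, 0.0, 0.0, 1.0]] ['fov_y', 'cx', 'cy', 'T']
scene 55.4064131644764 256.8899053771063 191.84513605935905 [[-0.234, 0.433, -0.87, 1.521], [0.972, 0.11, -0.207, 0.388], [0.007, -0.895, -0.447, 0.588], [0.0, 0.0, 0.0, 1.0]] ['fov_y', 'cx', 'cy', 'T']
```

View pics/top0.png

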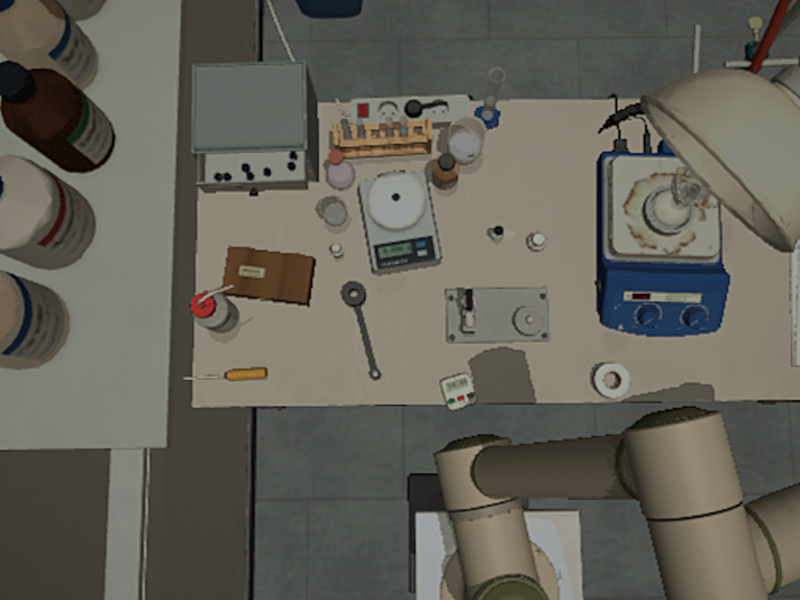

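View pics/scene0.png

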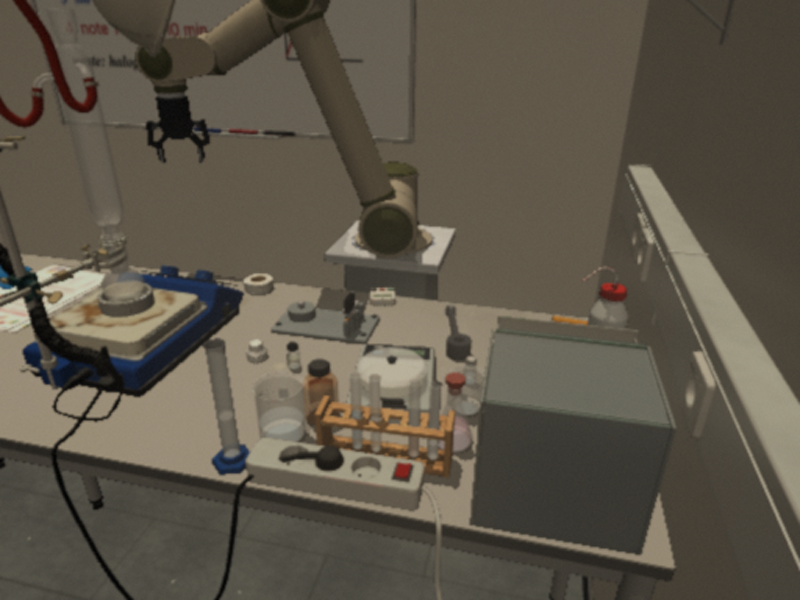

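The top view shows the nest with its pin at (528,320) and knob at (467,297). The bracket hub is at (353,293) and the eye at (375,374), in 800x600 pixels.

```bash
cat > h.py <<'E'
from rig import env, optics
import numpy as np, cv2
def ray(c,u,v,z):
    f=192/np.tan(np.radians(c['fov_y']/2)); T=np.array(c['T'])
    d=T[:3,:3]@np.array([(u-c['cx'])/f,(v-c['cy'])/f,1]); o=T[:3,3]
    return o+d*(z-o[2])/d[2]
def proj(c,p):
    f=192/np.tan(np.radians(c['fov_y']/2)); T=np.array(c['T'])
    q=T[:3,:3].T@(np.array(p)-T[:3,3]); return np.array([c['cx']+f*q[0]/q[2],c['cy']+f*q[1]/q[2]])
E
python3 - <<'E'
from h import *
c=optics.calibration('top')
for n,u,v,z in [('hub',353,293,.034),('eye',375,374,.018),('pin',528,320,.042),('knob',467,297,.087),('pl_tl',445,289,.01),('pl_tr',548,288,.01),('pl_bl',445,343,.01),('pl_br',549,342,.01),('hot_front',660,335,.05),('tape',611,380,.02),('timer',457,391,.018)]:
    print(n,ray(c,u*.64,v*.64,z).round(3))
c=optics.calibration('wrist');s=env.observe();T=np.array(c['T'])
print(c['fov_y'],c['cx'],c['cy'],(s['tool_rot'].T@T[:3,:3]).round(3).tolist(),(s['tool_rot'].T@(T[:3,3]-s['position'])).round(3))
E
```

```text
hub [0.577 0.277 0.034]
eye [0.418 0.235 0.018]
pin [ 0.518 -0.066  0.042]
knob [0.558 0.055 0.087]
pl_tl [0.587 0.093 0.01 ]
pl_tr [ 0.587 -0.114  0.01 ]
pl_bl [0.478 0.095 0.01 ]
pl_br [ 0.478 -0.112  0.01 ]
hot_front [ 0.485 -0.32   0.05 ]
tape [ 0.4   -0.229  0.02 ]
timer [0.382 0.074 0.018]
59.55286332947502 253.76891623982897 198.58535336509675 [[0.0, -0.958, -0.287], [1.0, 0.0, 0.0], [-0.0, -0.287, 0.958]] [ 0.073 -0.    -0.142]
```

```bash
python3 -m jog '[{"linear":[0.3,-0.28,-0.05],"roll":0},{"linear":[0.58,-0.54,-0.09],"roll":0},{"linear":[0.58,-0.54,-0.09],"roll":0},{"linear":[0.58,-0.54,-0.09],"roll":0},{"linear":[0.58,-0.54,-0.09],"roll":0},{"linear":[0.58,-0.54,-0.09],"roll":0},{"linear":[0.58,-0.54,-0.09],"roll":0},{"linear":[0.58,-0.54,-0.09],"roll":0},{"linear":[0.58,-0.54,-0.09],"roll":0},{"linear":[0.58,-0.54,-0.09],"roll":0},{"linear":[0.58,-0.54,-0.09],"roll":0},{"linear":[0.58,-0.54,-0.09],"roll":0}]' 1 100
python3 -m jog '[{"linear":[0.58,-0.54,-0.09],"roll":0},{"linear":[0.58,-0.54,-0.09],"roll":0},{"linear":[0.58,-0.54,-0.09],"roll":0},{"linear":[0.58,-0.54,-0.09],"roll":0},{"linear":[0.58,-0.54,-0.09],"roll":0},{"linear":[0.58,-0.54,-0.09],"roll":0},{"linear":[0.58,-0.54,-0.09],"roll":0},{"linear":[0.58,-0.54,-0.09],"roll":0},{"linear":[0.3,-0.28,-0.05],"roll":0},{"linear":[0,0,0],"roll":-1},{"linear":[0,0,0],"roll":-1},{"linear":[0,0,0],"roll":-1}]'
```

```text
time_s: 1.1
position: [0.3661, -0.1664, 0.273]
tool_rot: [[0.915, 0.403, -0.0], [0.403, -0.915, 0.0], [-0.0, -0.0, -1.0]]
ft_force: [0.5, -0.9, 0.3]
grip_width: 0.0852
gripper_force: 0.0
time_s: 2.1
position: [0.4725, 0.0806, 0.3033]
tool_rot: [[0.776, 0.63, -0.001], [0.63, -0.776, 0.0], [-0.001, -0.001, -1.0]]
ft_force: [-0.2, -0.0, 0.9]
grip_width: 0.0855
gripper_force: 0.0
```

```bash
python3 -m jog '[{"linear":[0,0,0],"roll":-1},{"linear":[0,0,0],"roll":-1},{"linear":[0,0,0],"roll":-1},{"linear":[0,0,0],"roll":-1},{"linear":[0,0,0],"roll":-1},{"linear":[0,0,0],"roll":-1},{"linear":[0,0,0],"roll":-1},{"linear":[0,0,0],"roll":-1},{"linear":[0,0,0],"roll":-1},{"linear":[0,0,0],"roll":-1},{"linear":[0,0,0],"roll":-1},{"linear":[0,0,0],"roll":-1}]' >/dev/null
python3 -m jog '[{"linear":[0,0,0],"roll":-1},{"linear":[0,0,0],"roll":-1},{"linear":[0,0,0],"roll":-1},{"linear":[0,0,0],"roll":-1},{"linear":[0,0,0],"roll":-1},{"linear":[0,0,0],"roll":-1},{"linear":[0,0,0],"roll":-1},{"linear":[0,0,0],"roll":-1},{"linear":[0,0,0],"roll":-1},{"linear":[0,0,0],"roll":-1},{"linear":[0,0,0],"roll":-1},{"linear":[0,0,0],"roll":-1}]' >/dev/null
python3 -m jog '[{"linear":[0,0,0],"roll":-1},{"linear":[0,0,0],"roll":-1},{"linear":[0,0,0],"roll":-1},{"linear":[0,0,0],"roll":-1},{"linear":[0,0,0],"roll":-0.2},{"linear":[0,0,0],"roll":0},{"linear":[0,0,0],"roll":0}]'
python3 - <<'E'
from h import *
c=optics.calibration('wrist');im=optics.get_image('wrist')
np.savez('w1.npz',im=im,**{k:c[k] for k in('fov_y','cx','cy','T')})
cv2.imwrite('pics/w1.png',cv2.resize(im[:,:,::-1],(800,600),interpolation=cv2.INTER_CUBIC))
print(env.observe()['q'])
E
```

```text
time_s: 4.68
position: [0.4726, 0.0801, 0.3036]
tool_rot: [[-1.0, 0.006, -0.0], [0.006, 1.0, 0.0], [0.0, 0.0, -1.0]]
ft_force: [-0.4, -0.5, 0.1]
grip_width: 0.0849
gripper_force: 0.0
[-4.57286266e+00  1.19841996e+01  7.66117237e+01 -1.09495377e-03
  9.14192035e+01 -9.42244239e+01]
```

View pics/w1.png

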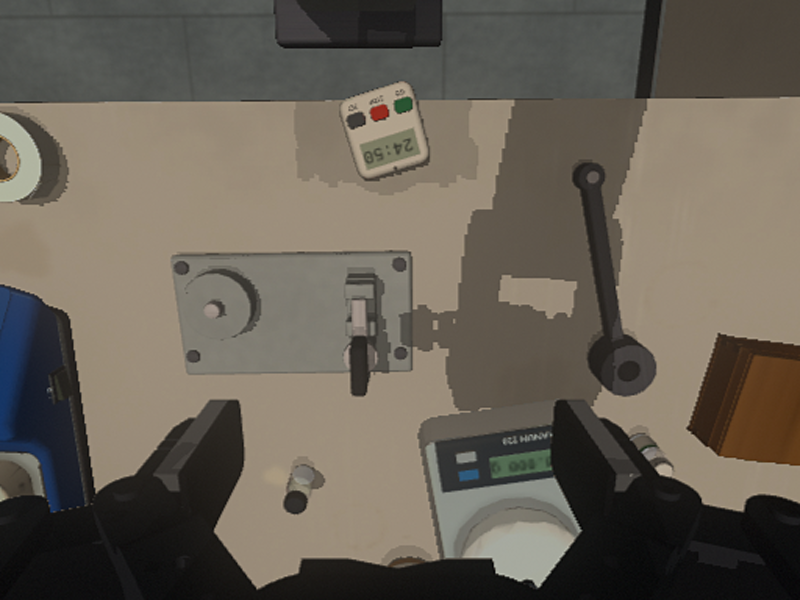

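The wrist view shows the plate corners at (172,253), (412,250), (411,372) and (187,375). The pin top is at (212,310) and the knob top spans (359,338) to (358,393). The bracket hub top is at (628,370) and the eye at (592,177).

```bash
python3 - <<'E'
from h import *
c=dict(np.load('w1.npz')); im=c['im']
k=.64
for n,u,v,z in [('hub',629,369,.034),('eye',592,176.5,.018),('pin',211,310,.042),('knobA',359,340,.087),('knobB',358,393,.087),('tl',172,253,.01),('tr',412,250,.01),('bl',187,375,.01),('br',412,372,.01)]:
    print(n,ray(c,u*k,v*k,z).round(4))
# zoomed crops
a=cv2.resize(im[150:255,100:275,::-1],None,fx=4,fy=4,interpolation=cv2.INTER_CUBIC)
b=cv2.resize(im[95:260,350:430,::-1],None,fx=3.6,fy=3.6,interpolation=cv2.INTER_CUBIC)
cv2.imwrite('pics/nest.png',a); cv2.imwrite('pics/br.png',cv2.convertScaleAbs(b,alpha=1.8))
E
```

```text
hub [0.5755 0.2765 0.034 ]
eye [0.4177 0.2351 0.018 ]
pin [ 0.5189 -0.0694  0.042 ]
knobA [0.529  0.0525 0.087 ]
knobB [0.5712 0.0506 0.087 ]
tl [ 0.4782 -0.1087  0.01  ]
tr [0.4769 0.093  0.01  ]
bl [ 0.5893 -0.1094  0.01  ]
br [0.5876 0.0933 0.01  ]
```

View pics/nest.png

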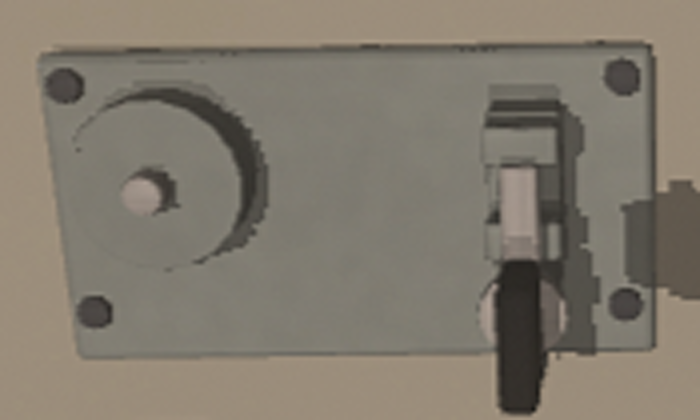

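View pics/br.png

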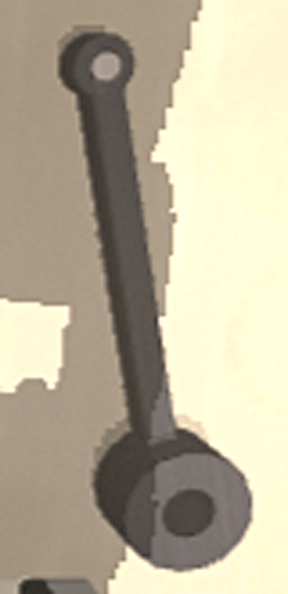

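```bash
python3 -m jog '[{"linear":[-0.5,-0.18,0.4],"roll":0},{"linear":[-0.5,-0.18,0.4],"roll":0},{"linear":[-0.5,-0.18,0.4],"roll":0},{"linear":[-0.51,-0.175,0.4],"roll":0},{"linear":[0,0,0.75],"roll":0},{"linear":[0,0,0.75],"roll":0},{"linear":[0,0,0.75],"roll":0},{"linear":[0,0,0.75],"roll":0},{"linear":[0,0,0.75],"roll":0},{"linear":[0,0,0.4],"roll":0},{"linear":[0,0,0.2],"roll":0},{"linear":[0,0,0],"roll":0}]' 1 60
python3 -m jog '[{"linear":[0,0,0],"roll":0},{"linear":[0,0,0],"roll":0},{"linear":[0,0,0],"roll":0},{"linear":[0,0,0],"roll":0},{"linear":[0,0,0],"roll":0},{"linear":[0,0,0],"roll":0},{"linear":[0,0,0],"roll":0},{"linear":[0,0,0],"roll":0},{"linear":[0,0,0],"roll":0},{"linear":[0,0,0],"roll":0},{"linear":[0,0,0],"roll":0},{"linear":[0,0,0],"roll":0}]' -1 60
```

```text
time_s: 5.73
position: [0.5523, 0.0512, 0.0643]
tool_rot: [[-1.0, 0.005, -0.003], [0.005, 1.0, 0.0], [0.003, 0.0, -1.0]]
ft_force: [-0.2, -0.4, 0.3]
grip_width: 0.0855
gripper_force: 0.0
time_s: 6.73
position: [0.553, 0.0505, 0.0664]
tool_rot: [[-1.0, 0.004, 0.001], [0.004, 1.0, -0.001], [-0.001, -0.001, -1.0]]
ft_force: [-2.5, -5.2, 5.5]
grip_width: 0.0107
gripper_force: 60.2
```

```bash
python3 -m jog '[{"linear":[0,0,0],"roll":0.7},{"linear":[0,0,0],"roll":0.7},{"linear":[0,0,0],"roll":0.7},{"linear":[0,0,0],"roll":0.7},{"linear":[0,0,0],"roll":0.7},{"linear":[0,0,0],"roll":0.7},{"linear":[0,0,0],"roll":0.7},{"linear":[0,0,0],"roll":0.7},{"linear":[0,0,0],"roll":0.7},{"linear":[0,0,0],"roll":0.7},{"linear":[0,0,0],"roll":0.7},{"linear":[0,0,0],"roll":0.7}]'
python3 -m jog '[{"linear":[0,0,0],"roll":0.7},{"linear":[0,0,0],"roll":0.7},{"linear":[0,0,0],"roll":0.7},{"linear":[0,0,0],"roll":0.7},{"linear":[0,0,0],"roll":0.7},{"linear":[0,0,0],"roll":0.7},{"linear":[0,0,0],"roll":0.7},{"linear":[0,0,0],"roll":0.3},{"linear":[0,0,0],"roll":0},{"linear":[0,0,0],"roll":0}]'
```

```text
time_s: 7.73
position: [0.5534, 0.0515, 0.0664]
tool_rot: [[-0.738, 0.675, 0.002], [0.675, 0.738, 0.001], [-0.001, 0.002, -1.0]]
ft_force: [1.3, 2.3, 3.6]
grip_width: 0.0107
gripper_force: 60.0
time_s: 8.57
position: [0.5541, 0.0519, 0.0664]
tool_rot: [[-0.37, 0.929, 0.003], [0.929, 0.37, 0.001], [0.0, 0.004, -1.0]]
ft_force: [3.3, 4.7, 3.5]
grip_width: 0.0106
gripper_force: 59.8
```

```bash
python3 -m jog '[{"linear":[0,0,0],"roll":0},{"linear":[0,0,0],"roll":0},{"linear":[0,0,0],"roll":0},{"linear":[0,0,0],"roll":0},{"linear":[0,0,0],"roll":0},{"linear":[0,0,0],"roll":0},{"linear":[0,0,-0.4],"roll":0},{"linear":[0,0,-0.8],"roll":0},{"linear":[0,0,-0.9],"roll":0},{"linear":[0,0,-0.9],"roll":0},{"linear":[0,0,-0.9],"roll":0},{"linear":[0,0,-0.9],"roll":-1}]' 1 100
python3 -m jog '[{"linear":[0,0,-0.5],"roll":-1},{"linear":[0,0,0],"roll":-1},{"linear":[0,0,0],"roll":-1},{"linear":[0,0,0],"roll":-1},{"linear":[0,0,0],"roll":-1},{"linear":[0,0,0],"roll":-1},{"linear":[0,0,0],"roll":-1},{"linear":[0,0,0],"roll":-1},{"linear":[0,0,0],"roll":-1},{"linear":[0,0,0],"roll":-1},{"linear":[0,0,0],"roll":-1},{"linear":[0,0,0],"roll":-1}]'
python3 -m jog '[{"linear":[0,0,0],"roll":-1},{"linear":[0,0,0],"roll":-1},{"linear":[0,0,0],"roll":-1},{"linear":[0,0,0],"roll":-0.6},{"linear":[0,0,0],"roll":0},{"linear":[0,0,0],"roll":0}]'
python3 - <<'E'
from h import *
c=optics.calibration('wrist');im=optics.get_image('wrist')
np.savez('w2.npz',im=im,**{k:c[k] for k in('fov_y','cx','cy','T')})
cv2.imwrite('pics/w2.png',cv2.convertScaleAbs(cv2.resize(im[:,:,::-1],(800,600),interpolation=cv2.INTER_CUBIC),alpha=1.5))
s=env.observe();P=np.array([.5307,.2642,.003]);d=s['tool_rot'].T@(P-s['position'])/.04
print(s['q'],d,np.degrees(np.arctan2(s['tool_rot'][1,0],s['tool_rot'][0,0])))
E
```

```text
time_s: 9.57
position: [0.5524, 0.0512, 0.2596]
tool_rot: [[-0.45, 0.893, -0.0], [0.893, 0.45, 0.0], [0.0, -0.0, -1.0]]
ft_force: [0.4, -0.5, -0.6]
grip_width: 0.0854
gripper_force: 0.0
time_s: 10.57
position: [0.5528, 0.0511, 0.2776]
tool_rot: [[-0.999, 0.052, -0.0], [0.052, 0.999, 0.0], [0.0, 0.0, -1.0]]
ft_force: [0.1, -0.2, 0.3]
grip_width: 0.0855
gripper_force: 0.0
time_s: 11.07
position: [0.5528, 0.0511, 0.2777]
tool_rot: [[-0.967, -0.253, -0.0], [-0.253, 0.967, 0.0], [0.0, 0.0, -1.0]]
ft_force: [-0.1, -0.2, -0.1]
grip_width: 0.085
gripper_force: 0.0
[-6.93530934e+00  2.07398306e+01  6.83179081e+01 -1.33305199e-03
  9.09523593e+01 -1.11592613e+02] [-0.81416545  5.29336405  6.86703012] -165.34271789767772
```

View pics/w2.png

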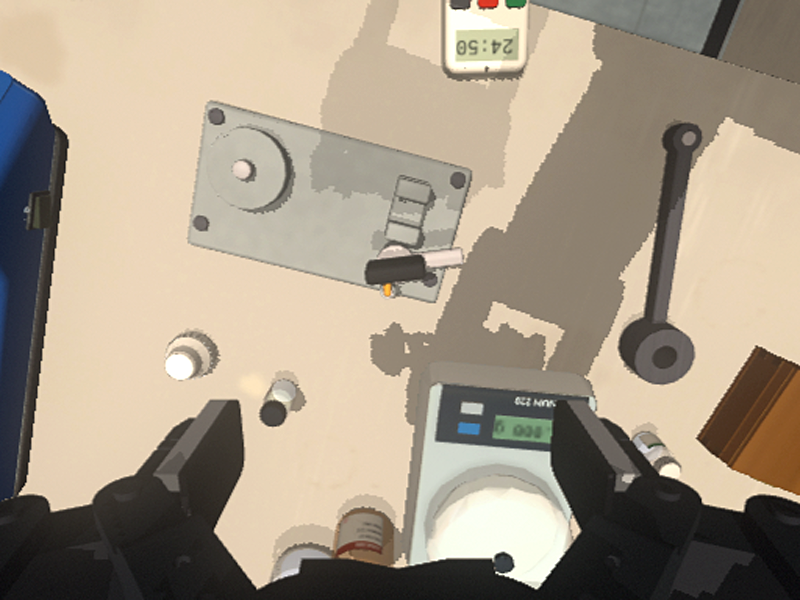

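The keeper has swung clear of the slot. In this view the bracket hub is at (665,357), the eye at (687,138), vial_2 at (665,465) and the box's near corner at (698,437).

```bash
python3 - <<'E'
from h import *
c=dict(np.load('w2.npz'));s=env.observe();R=s['tool_rot']
r=lambda u,v,z:ray(c,u*.64,v*.64,z)
h=r(665,356.5,.034);e=r(687.5,138,.018);d=(e-h)[:2];L=np.hypot(*d);d/=L
pin=r(242.5,170,.042)
print(h,e,L,np.degrees(np.arctan2(d[1],d[0])),pin,'vial',r(670,470,.05),'box',r(698,437,.05),r(757,346,.05))
P=np.r_[h[:2]+.047*d,.003];print(P,R.T@(P-s['position'])/.04)
E
```

```text
[0.57674162 0.27633452 0.034     ] [0.41780104 0.23494211 0.018     ] 0.1642420147914755 -165.40287431967567 [ 0.51987867 -0.06841528  0.042     ] vial [0.66340765 0.3090273  0.05      ] box [0.62985147 0.31857154 0.05      ] [0.54744221 0.32976329 0.05      ]
[0.53125869 0.26448954 0.003     ] [-0.82950979  5.29683277  6.86702762]
```

```bash
python3 -m jog '[{"linear":[-0.10,0.66,0],"roll":0},{"linear":[-0.10,0.66,0],"roll":0},{"linear":[-0.10,0.66,0],"roll":0},{"linear":[-0.10,0.66,0],"roll":0},{"linear":[-0.10,0.66,0],"roll":0},{"linear":[-0.10,0.66,0],"roll":0},{"linear":[-0.10,0.66,0],"roll":0},{"linear":[-0.12,0.67,0],"roll":0},{"linear":[0,0,0.8],"roll":0},{"linear":[0,0,0.8],"roll":0},{"linear":[0,0,0.8],"roll":0},{"linear":[0,0,0.8],"roll":0}]' 0 100
python3 -m jog '[{"linear":[0,0,0.8],"roll":0},{"linear":[0,0,0.8],"roll":0},{"linear":[0,0,0.5],"roll":0},{"linear":[0,0,0],"roll":0},{"linear":[0,0,0],"roll":0},{"linear":[0,0,0],"roll":0}]'
python3 - <<'E'
from h import *
c=optics.calibration('wrist');im=optics.get_image('wrist');s=env.observe()
print((s['tool_rot'].T@(np.array([.531,.2644,.004])-s['position'])/.04).round(3))
cv2.imwrite('pics/w3.png',cv2.convertScaleAbs(cv2.resize(im[:,:,::-1],(800,600),interpolation=cv2.INTER_CUBIC),alpha=1.8))
np.savez('w3.npz',im=im,**{k:c[k] for k in('fov_y','cx','cy','T')})
E
```

```text
time_s: 12.12
position: [0.5304, 0.2643, 0.1484]
tool_rot: [[-0.967, -0.254, 0.0], [-0.254, 0.967, 0.0], [-0.0, -0.0, -1.0]]
ft_force: [0.3, -0.3, -1.0]
grip_width: 0.0424
gripper_force: 0.0
time_s: 12.62
position: [0.5316, 0.2644, 0.0673]
tool_rot: [[-0.967, -0.254, 0.003], [-0.254, 0.967, 0.001], [-0.003, -0.0, -1.0]]
ft_force: [-0.2, -0.3, 0.9]
grip_width: 0.0426
gripper_force: 0.0
[0.022 0.004 1.59 ]
```

View pics/w3.png

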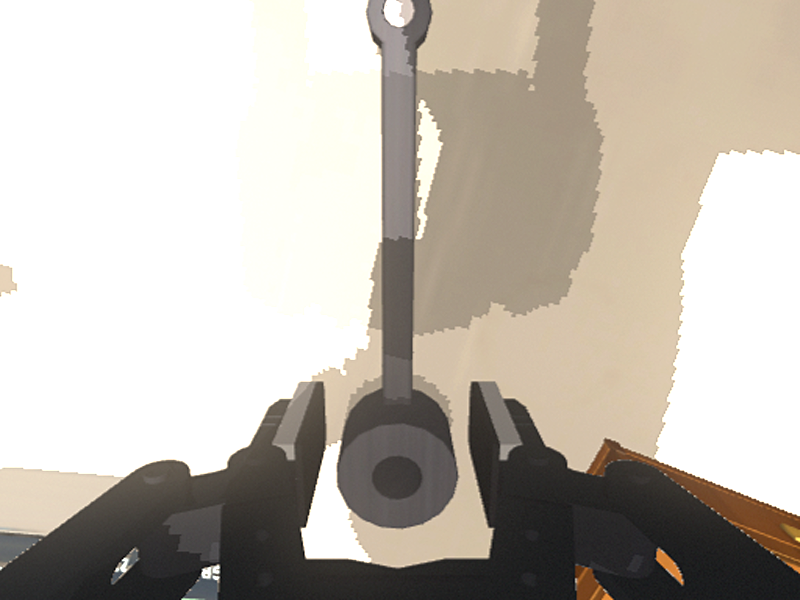

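The bar sits centred between the pads, with the hub bore at (397,477) and the eye at (399,12). The wooden box's near corner is at (610,443), so I'll check its clearance before the last descent.

```bash
python3 - <<'E'
from h import *
c=dict(np.load('w3.npz'));s=env.observe();R=s['tool_rot']
r=lambda u,v,z:ray(c,u*.64,v*.64,z)
h=r(397,476,.034);e=r(399,12,.018);d=e-h;d[2]=0;d/=np.linalg.norm(d)
print(h,e,R.T@(h+.047*d-s['position'])/.04, np.linalg.norm((e-h)[:2]))
for z in(.02,.035,.05,.065):print(z,R.T@(r(610,443,z)-s['position']))
c2=dict(np.load('w2.npz')); c0=optics.calibration('top')
for z in(.02,.035,.05,.065): print(z,r(610,443,z),ray(c2,757*.64,346*.64,z),ray(c0,313*.64,250*.64,z),ray(c0,310*.64,304*.64,z))
E
```

```text
[0.5764507  0.27647673 0.034     ] [0.41823051 0.23545346 0.018     ] [0.01851385 0.01078087 0.8401245 ] 0.16345193866088836
0.02 [-0.04016977  0.08725423  0.04774464]
0.035 [-0.03122952  0.08035699  0.03271437]
0.05 [-0.02228926  0.07345976  0.01768411]
0.065 [-0.01334901  0.06656252  0.00265384]
0.02 [0.54846682 0.35906897 0.02      ] [0.55271378 0.35383629 0.02      ] [0.66785904 0.35816414 0.02      ] [0.55799252 0.36333504 0.02      ]
0.035 [0.54152773 0.35011029 0.035     ] [0.550078   0.34179979 0.035     ] [0.66449077 0.35625323 0.035     ] [0.55570301 0.36137335 0.035     ]
0.05 [0.53458863 0.34115161 0.05      ] [0.54744221 0.32976329 0.05      ] [0.66112249 0.35434232 0.05      ] [0.55341349 0.35941167 0.05      ]
0.065 [0.52764954 0.33219293 0.065     ] [0.54480643 0.31772678 0.065     ] [0.65775422 0.3524314  0.065     ] [0.55112398 0.35744998 0.065     ]
```

```bash
python3 -m jog '[{"linear":[0.02,0.0,0.5],"roll":0},{"linear":[0,0,0.5],"roll":0},{"linear":[0,0,0.35],"roll":0},{"linear":[0,0,0.2],"roll":0},{"linear":[0,0,0],"roll":0},{"linear":[0,0,0],"roll":0}]'
python3 -m jog '[{"linear":[0,0,0],"roll":0},{"linear":[0,0,0],"roll":0},{"linear":[0,0,0],"roll":0},{"linear":[0,0,0],"roll":0},{"linear":[0,0,0],"roll":0},{"linear":[0,0,0],"roll":0},{"linear":[0,0,0],"roll":0},{"linear":[0,0,0],"roll":0},{"linear":[0,0,0],"roll":0},{"linear":[0,0,0],"roll":0}]' -1 110
```

```text
time_s: 13.17
position: [0.5305, 0.2641, 0.0048]
tool_rot: [[-0.967, -0.255, 0.002], [-0.255, 0.967, 0.0], [-0.002, 0.0, -1.0]]
ft_force: [-0.7, 0.2, -0.3]
grip_width: 0.0425
gripper_force: 0.0
time_s: 14.0
position: [0.5304, 0.2642, 0.0051]
tool_rot: [[-0.967, -0.255, 0.002], [-0.255, 0.967, 0.001], [-0.002, 0.0, -1.0]]
ft_force: [-1.7, 0.6, 6.8]
grip_width: 0.0091
gripper_force: 108.8
```

```bash
python3 -m jog '[{"linear":[0,0,-0.2],"roll":0},{"linear":[0,0,-0.3],"roll":0},{"linear":[0,0,-0.5],"roll":0},{"linear":[0,0,-0.5],"roll":0},{"linear":[0,0,-0.5],"roll":0},{"linear":[0,0,-0.5],"roll":0},{"linear":[0,0,-0.5],"roll":0},{"linear":[0,0,-0.5],"roll":0},{"linear":[0,0,-0.5],"roll":0},{"linear":[0,0,-0.5],"roll":0},{"linear":[0,0,-0.3],"roll":0},{"linear":[0,0,-0.2],"roll":0}]'
python3 - <<'E'
from h import *
c=optics.calibration('wrist');im=optics.get_image('wrist')
np.savez('w4.npz',im=im,**{k:c[k] for k in('fov_y','cx','cy','T')})
cv2.imwrite('pics/w4.png',cv2.convertScaleAbs(cv2.resize(im[:,:,::-1],(800,600),interpolation=cv2.INTER_CUBIC),alpha=1.8))
s=env.observe();print(s['q'],s['position'],s['gripper_force'])
E
```

```text
time_s: 15.0
position: [0.5298, 0.2639, 0.2056]
tool_rot: [[-0.967, -0.255, 0.002], [-0.255, 0.967, 0.0], [-0.002, -0.0, -1.0]]
ft_force: [0.4, 0.6, -4.1]
grip_width: 0.0084
gripper_force: 107.9
[ 1.50299574e+01  2.70193642e+01  6.99395124e+01 -3.61637086e-03
  8.28700753e+01 -8.97387979e+01] [0.5301801  0.2640038  0.20633523] 107.95127034187317
```

View pics/w4.png

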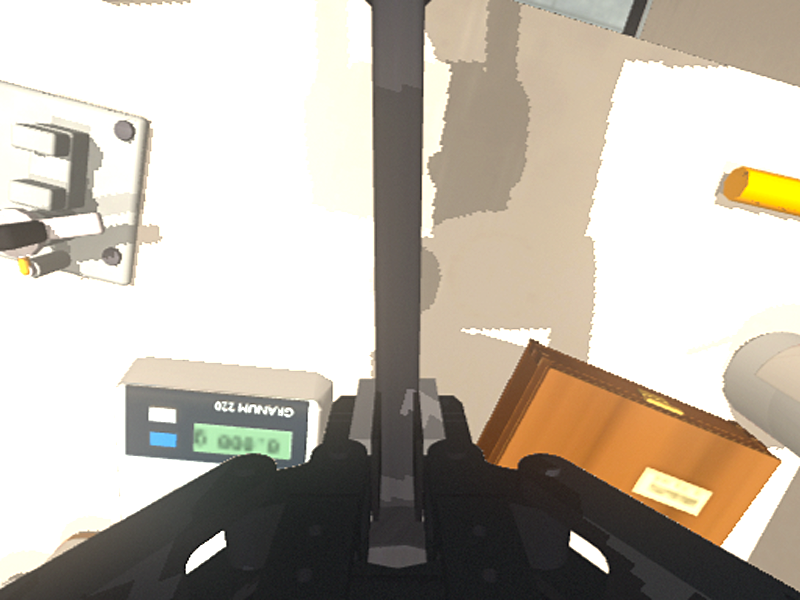

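```bash
python3 -m jog '[{"linear":[0.09,-0.28,0],"roll":0},{"linear":[0.18,-0.58,0],"roll":0},{"linear":[0.18,-0.58,0],"roll":0},{"linear":[0.18,-0.58,0],"roll":0},{"linear":[0.18,-0.58,0],"roll":0},{"linear":[0.18,-0.58,0],"roll":0},{"linear":[0.18,-0.58,0],"roll":0},{"linear":[0.18,-0.58,0],"roll":0},{"linear":[0.18,-0.58,0],"roll":0},{"linear":[0.18,-0.58,0],"roll":0},{"linear":[0.18,-0.58,0],"roll":0},{"linear":[0.18,-0.58,0],"roll":0}]'
python3 -m jog '[{"linear":[0.09,-0.28,0],"roll":0},{"linear":[0,0,0],"roll":0.3},{"linear":[0,0,0],"roll":0.7},{"linear":[0,0,0],"roll":0.7},{"linear":[0,0,0],"roll":0.7},{"linear":[0,0,0],"roll":0.7},{"linear":[0,0,0],"roll":0.7},{"linear":[0,0,0],"roll":0.7},{"linear":[0,0,0],"roll":0.7},{"linear":[0,0,0],"roll":0.7},{"linear":[0,0,0],"roll":0.7},{"linear":[0,0,0],"roll":0.7}]'
python3 -m jog '[{"linear":[0,0,0],"roll":0.7},{"linear":[0,0,0],"roll":0.7},{"linear":[0,0,0],"roll":0.7},{"linear":[0,0,0],"roll":0.7},{"linear":[0,0,0],"roll":0.7},{"linear":[0,0,0],"roll":0.7},{"linear":[0,0,0],"roll":0.7},{"linear":[0,0,0],"roll":0.7},{"linear":[0,0,0],"roll":0.7},{"linear":[0,0,0],"roll":0.7},{"linear":[0,0,0],"roll":0.7},{"linear":[0,0,0],"roll":0.7}]'
python3 - <<'E'
from h import *
s=env.observe();R=s['tool_rot']
print(s['position'],np.degrees(np.arctan2(R[1,0],R[0,0])),s['q'][5],s['grip_width'])
E
```

```text
time_s: 16.05
position: [0.5166, -0.0163, 0.2026]
tool_rot: [[-0.967, -0.255, -0.002], [-0.255, 0.967, 0.0], [0.002, 0.001, -1.0]]
ft_force: [1.0, 0.5, -4.7]
grip_width: 0.009
gripper_force: 108.1
time_s: 17.05
position: [0.5164, -0.0264, 0.2029]
tool_rot: [[-0.928, 0.373, -0.002], [0.373, 0.928, 0.001], [0.002, -0.0, -1.0]]
ft_force: [0.1, 0.4, -4.2]
grip_width: 0.0088
gripper_force: 108.2
time_s: 18.05
position: [0.5164, -0.0264, 0.2028]
tool_rot: [[-0.44, 0.898, -0.002], [0.898, 0.44, 0.001], [0.001, -0.002, -1.0]]
ft_force: [-0.4, -0.2, -5.2]
grip_width: 0.0088
gripper_force: 108.2
[ 0.51640461 -0.02639566  0.20283308] 116.09594591783711 -42.15999797550784 0.008804569316417906
```

```bash
python3 -m jog '[{"linear":[0,0,0],"roll":0.7},{"linear":[0,0,0],"roll":0.7},{"linear":[0,0,0],"roll":0.7},{"linear":[0,0,0],"roll":0.7},{"linear":[0,0,0],"roll":0.7},{"linear":[0,0,0],"roll":0.7},{"linear":[0,0,0],"roll":0.4},{"linear":[0.12,0.05,0.3],"roll":0.2},{"linear":[0,0,0.4],"roll":0},{"linear":[0,0,0.4],"roll":0},{"linear":[0,0,0.3],"roll":0},{"linear":[0,0,0.15],"roll":0}]'
python3 -m jog '[{"linear":[0,0,0],"roll":0},{"linear":[0,0,0],"roll":0},{"linear":[0,0,0],"roll":0},{"linear":[0,0,0],"roll":0}]'
python3 - <<'E'
from h import *
s=env.observe();R=s['tool_rot']
print(s['position'],np.degrees(np.arctan2(R[1,0],R[0,0])),s['grip_width'])
c=optics.calibration('wrist');w=optics.get_image('wrist')
np.savez('w5.npz',im=w,**{k:c[k] for k in('fov_y','cx','cy','T')})
c=optics.calibration('scene');im=optics.get_image('scene')
C=lambda p:proj(c,p).round(1)
print([C(p) for p in [(.5185,-.069,.135),(.5185,-.069,.169),(.5175,.096,.135),(.5175,.096,.153)]])
a=cv2.resize(im[140:240,150:270,::-1],(720,600),interpolation=cv2.INTER_CUBIC)
cv2.imwrite('pics/s5.png',cv2.convertScaleAbs(a,alpha=1.6))
cv2.imwrite('pics/w5.png',cv2.convertScaleAbs(cv2.resize(w[:,:,::-1],(800,600)),alpha=1.6))
E
```

```text
time_s: 19.05
position: [0.5175, -0.0213, 0.1395]
tool_rot: [[-0.04, 0.999, -0.004], [0.999, 0.04, 0.001], [0.001, -0.004, -1.0]]
ft_force: [-0.8, -0.2, -4.6]
grip_width: 0.009
gripper_force: 108.2
time_s: 19.38
position: [0.5191, -0.0217, 0.1424]
tool_rot: [[-0.04, 0.999, 0.001], [0.999, 0.04, -0.0], [-0.0, 0.001, -1.0]]
ft_force: [0.4, 0.2, -4.7]
grip_width: 0.0084
gripper_force: 108.2
[ 0.51914325 -0.02173474  0.14243241] 92.2694407001254 0.008426138607225405
[array([190.6, 167.2]), array([189.8, 157.2]), array([240.4, 172.2]), array([240.3, 166.8])]
```

View pics/s5.png

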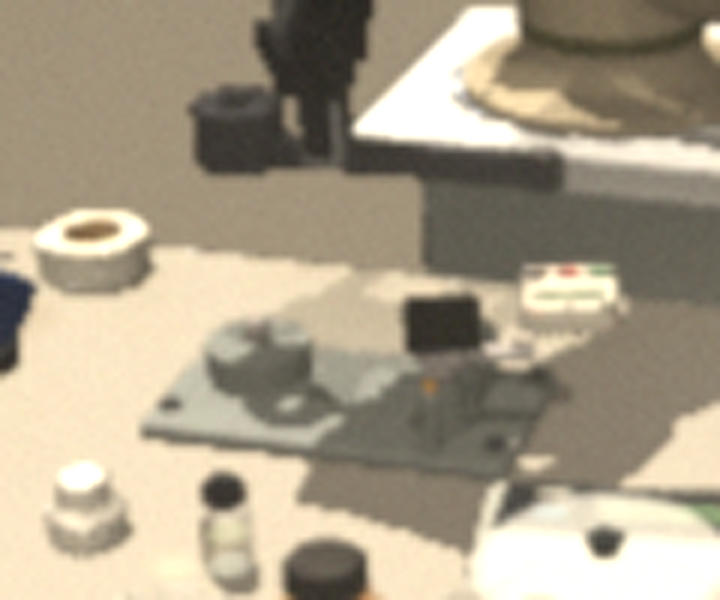

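View pics/w5.png

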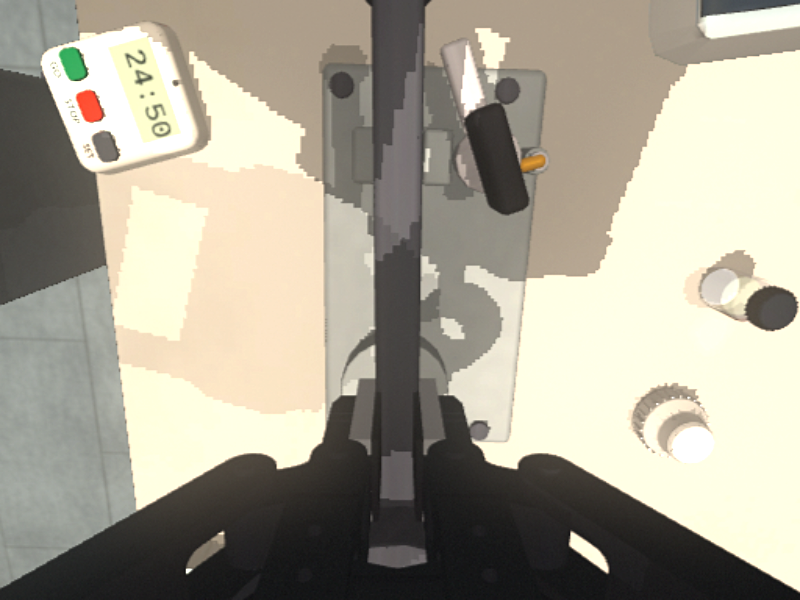

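The scene view shows the bracket held level over the nest, with the hub above the seat and the eye at the fork end. The wrist view shows the bar running along the slot and the keeper clear of it. A small yaw and height trim remains.

```bash
python3 -m jog '[{"linear":[0,0,0.08],"roll":0.2},{"linear":[0,0,0.07],"roll":0.18},{"linear":[0,0,0],"roll":0},{"linear":[0,0,0],"roll":0},{"linear":[0,0,0],"roll":0},{"linear":[0,0,0],"roll":0},{"linear":[0,0,0],"roll":0},{"linear":[0,0,0],"roll":0},{"linear":[0,0,0],"roll":0},{"linear":[0,0,0],"roll":0},{"linear":[0,0,0],"roll":0},{"linear":[0,0,0],"roll":0}]' && python3 - <<'E'
from rig import env
s=env.observe();print(abs(s['qvel']).max(),s['grip_width'])
print(env.close_job())
E
```

```text
time_s: 20.48
position: [0.5188, -0.0216, 0.1357]
tool_rot: [[-0.006, 1.0, -0.0], [1.0, 0.006, 0.0], [0.0, -0.0, -1.0]]
ft_force: [0.1, 0.7, -3.1]
grip_width: 0.0087
gripper_force: 108.2
0.05043999026007246 0.00868318606567976
the job is handed in; nothing more can be done
None
```

I turned the latch past its click and handed the job in at about 20.5 s, with the arm holding the bracket level and still about 10 cm above the seats, hub over the pin and bar along the slot; the hand-in gave no verdict.

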